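# Shut and clamp the steel service case

### The job

Close the packed steel service case so that it travels rain-tight: push its lid down until it stays down on its catch, then swing the loop of the draw latch on its front up over the hook on the lid and push the latch lever down, past centre, until it lies flat and the lid is clamped on its rubber seal. Leave the other things on the bench where they are.

Things in the scene. Friction and masses are not known exactly. Their poses are not given: they have to be found in the camera images.
- case: Grey steel case, fixed to the bench, 220 deep (x) x 200 wide (y), rim 140 high; lid shut: top at z 170. Origin: centre of its underside. In its frame (mm here and below) -x is the front with the latch, z up, front face x -110. Latch and hook are in the middle, y 0. Lid hinge: line along y at x 113, z 141. Tool tray inside.
- case_lid (a joint): Lid angle, rad: 0 = pressed fully home, grows as it opens. It starts 0.6 to 1.0 open and stays put; the hinge spring lifts it from lower angles. Pressed down at the front edge (up to about 10 N) it clicks past a ball catch near 0.04 and then stays at about 0.025, resting on the soft seal. Only the latch draws it below 0.015 (clamped: about 0.009).
- lid_edge (a point): Middle of the lid's front top edge; 223 in front of the hinge line and 29 above it when the lid is shut. The lid's top near this edge is flat and free.
- keeper (a point): Where the axis of the loop's crossbar lies when seated in the lid's hook; at (-131, 0, 152.5) in the case frame with the lid at 0, moves with the lid. Its x, z are the lid's. The hook is open upward, 26 wide in y; its slot is 15 wide in x; the front lip is 4 thick, starts 7 in front of this point and tops out 4 above it. Behind the slot a block, 13 thick, joins it to the lid.
- latch_lever (a joint): Lever angle, rad: 0 = hangs flat down, closed; grows as it swings out and up, to 2.6. Starts 0.5 to 1.0, light friction; lever: steel plate 30 wide, 78 long from its pivot, outer face 9 outside the pivot axis; last 22 bent outward 0.4 rad. With the loop hooked it stands at 1.0 to 1.3; to close, its end needs up to about 8 N; dead centre near 0.22, then it snaps to 0.
- lever_pivot (a point): Middle of the lever's pivot axis (along y), at (-137, 0, 107.5) in the case frame.
- lever_tip (a point): Middle of the lever's free end, outer side.
- latch_loop (a joint): Angle of the loop against the lever, rad: 0 = lying on the lever's outer face, grows as it swings out and up; up to 3.3, seated and clamped 2.9. Its pivot is 14 from the lever's, 0.15 rad nearer the case than the lever's line; the loop leans (lever + loop + 0.26) rad out from straight down. Starts 0.25 to 0.65, light friction. Lifting the loop swings the lever out with it.
- loop_bar (a point): Middle of the loop's crossbar, 60.8 from the loop's pivot axis. Crossbar along y, 9 thick, 56 long over its flat end caps (11 across), which a gripper can pinch from both ends, letting the loop turn; two thin side arms at y +-20 straddle lever and hook. It slowly slips in the pads when turned under load.
- pedal: Black bicycle pedal, 78 x 94 x 22 mm, lying right of the case; leave it alone.
- tape_measure: Yellow tape measure, 75 x 31 x 60 mm, standing left of the case, near its front; leave it alone.
- torch: Black pocket torch, 25 x 96 x 25 mm, lying left of the case, farther back; leave it alone.
- brush: Small brush with a long thin handle, 18 x 175 x 24 mm, at the left of the bench; leave it alone.
- hex_t: T-handled hex key, 156 x 86 x 19 mm, lying at the right; leave it alone.

How it is judged (in metres and radians):
On the way, in this order (a step that is already met when the one before it is completed fails the run):
1. the lid is down on its catch (value of joint case_lid below 0.04 rad), for 0.2 s.
2. the loop's crossbar lies in the hook of the lid while the lever is still open (x of loop_bar in the frame of keeper between -0.007 and 0.007 m and z of loop_bar in the frame of keeper between -0.006 and 0.005 m and value of joint case_lid below 0.04 rad and value of joint latch_lever above 0.4 rad), for 0.2 s.
At the end, for the whole second after the job is handed in: The lever lies flat (within 0.10 rad of its closed stop, past dead centre), the loop's crossbar is seated in the lid's hook (within 7 mm front to back and 5 mm in height) and the lid is clamped down on its seal (below 0.015 rad), all at rest (value of joint latch_lever below 0.1 rad and value of joint case_lid below 0.015 rad and x of loop_bar in the frame of keeper between -0.007 and 0.007 m and z of loop_bar in the frame of keeper between -0.006 and 0.005 m and velocity of joint latch_lever below 0.05 rad/s); the robot touches nothing.
It fails at once if a thing beside the case (pedal, tape measure or torch) is moved by more than 30 mm (distance of any of pedal, tape_measure, torch from where it was at the start of the episode above 0.03 m).
It fails at once if another loose thing on the bench (brush or T-handled key) is moved by more than 30 mm (distance of any of brush, hex_t from where it was at the start of the episode above 0.03 m).
It also fails if it takes over 58 s, if anything falls off the work surface, if the arm or the gripper's body presses on something with over 40 N, if the wrist force passes 120 N, or if a joint passes its speed limit or range.

### The arm

A 6-joint arm with a two-finger parallel gripper is mounted at the origin on a cart in front of the work surface, level with it; the furniture and walls round the work are solid. World frame = base frame: x ahead of the robot, y to its left, z up, the work surface at z = 0. Lengths are in mm, angles in rad, forces in N, time in s.
With the tool pointing down it reaches from about 350 to 975 mm from the base axis. Payload 7.1 kg.
Tool frame: the origin (TCP) lies on the centre line of the jaws, within the pads' length; the fingertips stand 8 mm ahead of it and the grasp point (between the pads) lies 11 mm behind it; z points along the fingers, x is the direction in which the jaws open and shut, and the axes are right-handed (so a half turn about z gives the same grasp; the last joint's range is limited). The gripper opens to 88 mm and grips with 3 to 60 N. Pads are 20 mm wide; open, the fingers measure 115 mm over their backs; the gripper's body (75 mm by 178 mm) begins 61 mm behind the grasp point.
Start: joints at [-1.266, 0.423, 1.63, -0, 1.089, -0.019], TCP at [198.874, -592.498, 230.675] pointing down, gripper open.
Joint ranges: [-3, 3], [-0.9, 2.11], [0.09, 2.58], [-1.31, 4.45], [0.11, 2.69], [-2.54, 2.54]. Speed limits (rad/s): [2.39, 2.39, 3.01, 3.14, 3.14, 3.14].

### API

Orientations are given as a rotation vector (axis times angle).
In Python, from workcell import ctrl gives the robot as it stands.
- The arm moves only by the shell command python3 -m handwheel 'ROWS'. ROWS is JSON, a list of rows, each a list of 3 entries, a list of its own where there are three numbers: the turn, a rotation vector about the tool's x, y, z in rad, then the shift along the tool's x, y, z in mm, then the opening, from 0 (shut) to 1 (fully open). In form: [[[ax, ay, az], [tx, ty, tz], jaw], ...]. A call has exactly 10 rows; each row shifts and turns the pose as measured when the row begins, along the tool's axes as they then stand; what a row does not reach is not made up. A row lasts 1/12 s, in which the tool goes at most 41.7 mm and 7.16 degrees, less where a joint would pass 70% of its speed; a pose out of reach is approached as far as the arm can. A call with a gripper value outside its range is refused whole. The fingers move at their own pace and stop on an object; the grip force is fixed at half the most. Time passes only in rows, so rows that do not move let the fingers close, or fill a call up. It gives the time, the measured TCP pose, the force and the opening at its end, in the units of the state.
- ctrl.get_obs(): the state, without advancing time (a new reading comes with each control period).
- ctrl.get_image(name): name is "side" or "top" or "wrist"; returns a dict with "pixels" (480x640x3 uint8, red, green, blue), "camera_matrix" (3x3 intrinsics, pixels), "rvec" (rotation vector, rad) and "tvec" (3), from world to camera coordinates, as OpenCV has them. Camera axes: x right, y down, z forward; pixel columns grow to the right and rows downward; lengths in mm; the calibration is good to about 2 mm. A picture is of the moment at which its call begins. There is no depth.
- ctrl.close_job(): hands the job in, once; it reports no verdict.
Trained networks look in a picture, given as the dict that the camera call returned (one of the last four; its "shot" number tells which), for a name from the list of things; names that differ only in an ending like _2 or _b are one class to them, and where a whole thing is asked for, a point or a joint stands for the part that bears it (a point fixed in the world has none). Each returns a list of dicts, best first, with "score" (0 to 1); they miss things now and then, are a little off and sometimes report something else, mostly with a low value. They report only what shows in the picture. A call takes as long as a camera call.
- ctrl.look_for(picture, query): "position" ([x, y, z] in mm, in the coordinates of the camera as it stood for that picture, good to about 4 mm: the middle of the surface that is visible of it).
- ctrl.spot_point(picture, query): "position" ([x, y, z] in mm, in the coordinates of the camera as it stood for that picture, good to about 4 mm: a listed point, or the origin of a listed thing).
The state is a dict: "t": time; "qpos": joint angles; "qvel": joint speeds; "joint_torque": joint torques, N m; "ee_pos": TCP position; "orientation": TCP orientation; "ft_force": force on the tool from outside, world axes, zero at the start; "moment": the same for the moment, N m; "width": finger opening in mm.
Only numpy, scipy, OpenCV 4.12 (cv2) and the standard library are available. Lean on these libraries where they do the work, as an engineer would, in place of code of your own. Each camera call takes 0.05 s, during which the arm holds its last target.

## Working session

There is one attempt and no reset: what is moved stays moved. The work goes in short steps, Python scripts to look and compute and a shell command to move; the robot and the scene stay as the last step left them, time stands still between calls to the robot, and variables do not carry over. Pictures are saved under pics/ and viewed, and the job is handed in when it is done.

```bash
ls; mkdir -p pics; cat > h.py <<'E'
from workcell import ctrl
import numpy as np, cv2
from scipy.spatial.transform import Rotation as R
def img(name,fn=None):
    p=ctrl.get_image(name)
    if fn: cv2.imwrite('pics/'+fn,p["pixels"][:,:,::-1])
    return p
def w(p,c):
    M=R.from_rotvec(np.array(p["rvec"]).ravel()); return M.inv().apply(np.array(c)-np.array(p["tvec"]).ravel())
def proj(p,X):
    return cv2.projectPoints(np.array(X,float).reshape(-1,1,3),np.array(p["rvec"],float),np.array(p["tvec"],float),np.array(p["camera_matrix"],float),None)[0].reshape(-1,2)
def spots(p,names,f='spot_point'):
    for n in names:
        for r in getattr(ctrl,f)(p,n)[:2]:
            print(f,n,round(r["score"],2),w(p,r["position"]).round(1))
E
python3 - <<'E'
from h import *
o=ctrl.get_obs(); print(o)
for c in ["side","top","wrist"]:
    p=img(c,c+"0.png")
    print(c, w(p,[0,0,0]))
    spots(p,["case","lid_edge","keeper","lever_pivot","lever_tip","loop_bar"])
E
```

```text
pics
{'t': 0.0, 'qpos': array([-1.26601468e+00,  4.23828688e-01,  1.63067890e+00, -1.92059207e-05,
        1.08859096e+00, -1.90254457e-02]), 'qvel': array([-3.03192149e-05, -1.45400557e-04,  8.39341893e-04, -6.10950269e-04,
       -8.65151894e-04,  1.22614635e-03]), 'joint_torque': array([ 3.25733308e-03, -5.44616854e+01, -2.73662961e+01,  6.47116243e-02,
        2.27025751e-02, -1.02837037e-04]), 'ee_pos': array([ 198.70456063, -592.00545843,  229.91363376]), 'orientation': array([-2.54976618e+00,  1.83376930e+00,  1.90922889e-03]), 'ft_force': array([0.07152448, 0.43188597, 1.08387811]), 'moment': array([ 1.09333238e-02, -5.29325083e-02,  2.43768444e-05]), 'width': 88.07195904601856}
side [ -38.49310145  630.72048547 1088.72604282]
spot_point case 0.88 [700.8 -66.5   2.5]
spot_point lid_edge 0.93 [689.8 -64.1 329.5]
spot_point keeper 0.74 [666.4 -51.  336.2]
spot_point keeper 0.16 [ 655.5 -251.4    1.9]
spot_point lever_pivot 0.74 [567.6 -19.2 108.9]
spot_point lever_tip 0.63 [509.6  -7.4  50.7]
spot_point loop_bar 0.77 [504.2  -3.5  87.9]
top [ 479.43793464  -37.18327251 1593.88294473]
spot_point case 0.63 [ 7.016e+02 -6.080e+01  3.000e-01]
spot_point lid_edge 0.65 [686.9 -65.4 334.2]
spot_point keeper 0.95 [665.6 -52.2 334.6]
spot_point keeper 0.25 [712.3 118.2   2.9]
spot_point lever_pivot 0.84 [567.3 -21.7 110.1]
spot_point lever_pivot 0.22 [661.2 -53.3 331.1]
spot_point lever_tip 0.91 [516.8  -4.9  52.2]
spot_point loop_bar 0.46 [501.7   2.3  84. ]
wrist [ 264.48021848 -569.93050069  383.94683554]
```

View pics/side0.png

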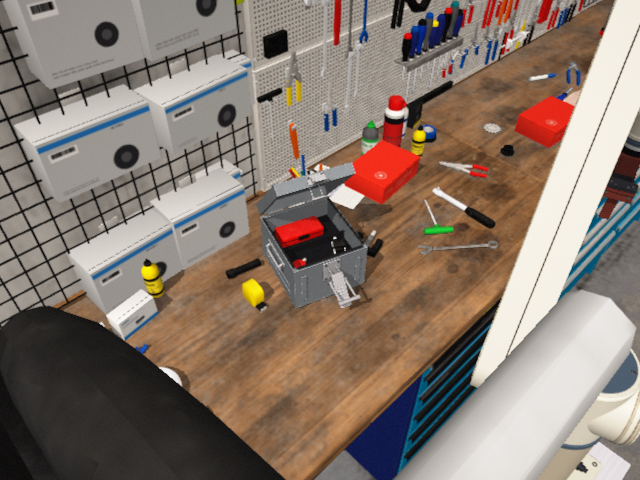

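View pics/top0.png

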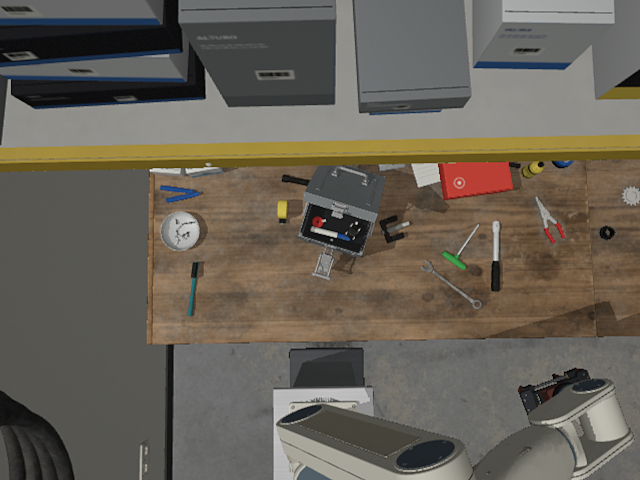

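The side view shows the case at (310,250) with its lid open and the latch at (343,285). The top view shows the latch at (323,262), the lid front edge at (340,205), the pedal at (395,230) and the tape at (283,210). Next I'll fit the model to the detected points.

```bash
cat >> h.py <<'E'
from scipy.optimize import least_squares
def model(q):
    x,y,yaw,lid,lev,loop=q
    def lidp(a,b,t=lid): c,s=np.cos(t),np.sin(t); return [113-a*c+b*s,0,141+a*s+b*c]
    piv=np.array([-137,0,107.5]); d=lambda a:np.array([-np.sin(a),0,-np.cos(a)]); n=lambda a:np.array([-np.cos(a),0,np.sin(a)])
    tip=piv+56*d(lev)+9*n(lev)+22*d(lev+.4)
    lp=piv+14*d(lev-.15); bar=lp+60.8*d(lev+loop+.26)
    P={'case':[0,0,0],'lid_edge':lidp(223,29),'keeper':lidp(244,11.5),'lever_pivot':piv,'lever_tip':tip,'loop_bar':bar}
    Rz=R.from_euler('z',yaw)
    return {k:Rz.apply(v)+[x,y,0] for k,v in P.items()}
def fit(meas,q0=(700,-63,-.31,.85,.75,.4),fix={}):
    free=[i for i in range(6) if i not in fix]
    def full(v):
        q=np.array(q0,float); q[free]=v
        for i,a in fix.items(): q[i]=a
        return q
    f=lambda v:np.concatenate([(model(full(v))[k]-m)*np.sqrt(s) for k,s,m in meas])
    r=least_squares(f,np.array(q0)[free],x_scale=[1 if i<2 else .01 for i in free],loss='soft_l1',f_scale=5); return full(r.x),r
def measure(cams,names=("case","lid_edge","keeper","lever_pivot","lever_tip","loop_bar"),fn=None):
    m=[]
    for c in cams:
        p=img(c,fn and c+fn)
        for n in names:
            r=ctrl.spot_point(p,n)
            if r and r[0]["score"]>.4: m.append((n,r[0]["score"],w(p,r[0]["position"])))
    return m
E
python3 - <<'E'
from h import *
m=measure(["side","top"])
q,r=fit(m); print(q.round(3))
P=model(q)
for n,s,X in m: print(n,round(s,2),X.round(1),(X-P[n]).round(1))
for c in ["side","top"]:
    p=img(c); im=cv2.resize(p["pixels"][:,:,::-1],None,fx=4,fy=4,interpolation=cv2.INTER_CUBIC)
    # overlay of box corners
    x,y,yaw=q[:3]; Rz=R.from_euler('z',yaw)
    cor=Rz.apply([[a,b,z] for z in(0,140) for a,b in((-110,-100),(-110,100),(110,100),(110,-100))])+[x,y,0]
    for z in proj(p,cor): cv2.circle(im,tuple(int(v) for v in (z+.5)*4),5,(0,255,0),1)
    for k,z in zip(P,proj(p,list(P.values()))): cv2.circle(im,tuple(int(v) for v in (z+.5)*4),5,(0,0,255),1)
    u,v=(proj(p,[[x-40,y,100]])[0]*4).astype(int)
    cv2.imwrite(f'pics/{c}_ov.png',im[max(0,v-300):v+300,max(0,u-300):u+300])
for n in ["pedal","tape_measure","torch","brush","hex_t"]:
    r=ctrl.spot_point(p,n); print(n,[(round(a["score"],2),w(p,a["position"]).round()) for a in r[:1]])
E
```

```text
[ 6.97373e+02 -6.57600e+01 -3.29000e-01  8.73000e-01  5.66000e-01
  6.10000e-01]
case 0.94 [699.2 -69.3   2.5] [ 1.8 -3.5  2.5]
lid_edge 0.86 [692.2 -61.5 330.9] [2.4 1.7 0.3]
keeper 0.95 [663.9 -55.8 337.1] [-0.5 -1.3  1.7]
lever_pivot 0.64 [568.4 -21.7 110.8] [ 0.7 -0.2  3.3]
lever_tip 0.64 [511.4  -7.1  52.9] [-3.6 -3.6  0.4]
loop_bar 0.72 [503.3   0.8  86. ] [-2.   1.  -0.6]
case 0.68 [699.8 -63.1  -2.8] [ 2.5  2.7 -2.8]
lid_edge 0.94 [689.5 -62.6 330.4] [-0.3  0.5 -0.2]
keeper 0.76 [660.2 -56.8 335. ] [-4.2 -2.3 -0.4]
lever_pivot 0.85 [568.4 -17.6 111.7] [0.7 3.9 4.2]
lever_tip 0.69 [517.7  -4.3  52.1] [ 2.7 -0.8 -0.5]
loop_bar 0.48 [502.9   2.6  86.6] [-2.4  2.8  0. ]
pedal [(0.9, array([ 656., -245.,    0.]))]
tape_measure [(0.56, array([714., 121.,   2.]))]
torch [(0.51, array([814.,  76.,  -1.]))]
brush [(0.81, array([473., 415.,   1.]))]
hex_t [(0.57, array([ 608., -467.,   -0.]))]
```

View pics/side_ov.png

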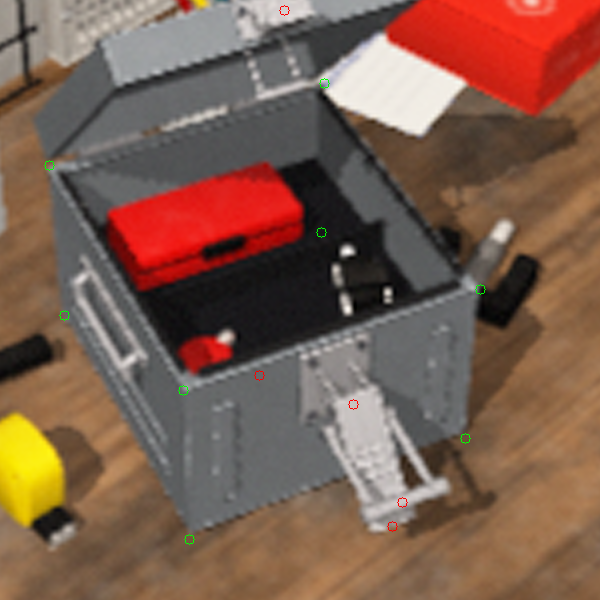

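View pics/top_ov.png

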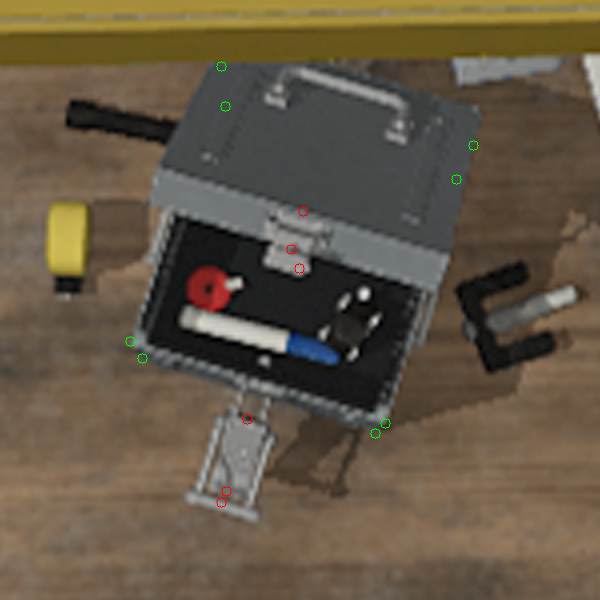

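```bash
cat >> h.py <<'E'
Q=[698,-65.5,-.322]
def c2w(v,q=Q): return R.from_euler('z',q[2]).apply(v)+[q[0],q[1],0]
def w2c(v,q=Q): return R.from_euler('z',-q[2]).apply(np.array(v)-[q[0],q[1],0])
def ori(tilt=0,flip=False,q=Q):
    # columns tool axes in case frame: jaw x along case +-y, z down (tilted by 'tilt' toward +x case)
    s=-1 if flip else 1
    xa=np.array([0,s,0.]); z=np.array([np.sin(tilt),0,-np.cos(tilt)]); y=np.cross(z,xa)
    return R.from_euler('z',q[2])*R.from_matrix(np.column_stack([xa,y,z]))
def delta(pos_c,o=None,pw=None):
    ob=ctrl.get_obs(); Rt=R.from_rotvec(ob["orientation"])
    t=c2w(pos_c) if pw is None else np.array(pw)
    d=Rt.inv().apply(t-ob["ee_pos"]); rv=(Rt.inv()*o).as_rotvec() if o is not None else None
    return rv,d
def state():
    ob=ctrl.get_obs(); Rt=R.from_rotvec(ob["orientation"])
    print('t',round(ob["t"],2),'tcp case',w2c(ob["ee_pos"]).round(1),'world',ob["ee_pos"].round(1),'F case',R.from_euler('z',-Q[2]).apply(ob["ft_force"]).round(1),'w',round(ob["width"],1),'q',ob["qpos"].round(2))
    print(' tool axes in case',(R.from_euler('z',-Q[2])*Rt).as_matrix().round(3).tolist())
E
python3 - <<'E'
from h import *
state()
for fl in (0,1): 
    rv,d=delta([0,0,0],ori(0,fl)); print(fl,rv.round(3))
for t in [.873,.8,.7,.6,.5,.4,.3,.2,.1,.05,.02,0]:
    c,s=np.cos(t),np.sin(t); print(t,round(113-218*c+29*s+10,1),round(141+218*s+29*c+8,1))
print(delta([20,0,410])[1])
E
```

```text
t 2.1 tcp case [-306.7 -657.9  230.7] world [ 198.9 -592.5  230.7] F case [-0.4  0.2 -0.9] w 87.9 q [-1.27  0.42  1.63 -0.    1.09 -0.02]
 tool axes in case [[0.602, -0.799, 0.0], [-0.799, -0.602, -0.0], [0.0, 0.0, -1.0]]
0 [ 0.    -0.    -2.496]
1 [-0.    -0.     0.646]
0.873 5.1 334.7
0.8 -8.1 325.6
0.7 -25.1 311.6
0.6 -40.5 296.0
0.5 -54.4 279.0
0.4 -66.5 260.6
0.3 -76.7 241.1
0.2 -84.9 220.7
0.1 -91.0 199.6
0.05 -93.3 188.9
0.02 -94.4 182.4
0 -95.0 178.0
[-328.75996008 -656.84882926 -179.33840025]
```

```bash
python3 -m handwheel '[[[0,0,0],[-16,-32,-18],0],[[0,0,0],[-16,-32,-18],0],[[0,0,0],[-16,-32,-18],0],[[0,0,0],[-16,-32,-18],0],[[0,0,0],[-16,-32,-18],0],[[0,0,0],[-16,-32,-18],0],[[0,0,0],[-16,-32,-18],0],[[0,0,0],[-16,-32,-18],0],[[0,0,0],[-16,-32,-18],0],[[0,0,0],[-16,-32,-18],0]]'
python3 - <<'E'
from h import *
state(); print(delta([20,0,410],ori(0,1)))
E
```

```text
t: 2.93
ee_pos: [455.2, -332.8, 413.5]
orientation: [-2.538, 1.848, 0.01]
ft_force: [1.0, -0.4, 0.0]
width: 24.9
t 2.93 tcp case [-145.7 -330.4  413.5] world [ 455.2 -332.8  413.5] F case [ 1.1 -0.1  0. ] w 24.9 q [-0.65  0.18  1.55  0.    1.42  0.6 ]
 tool axes in case [[0.592, -0.806, -0.005], [-0.806, -0.593, 0.004], [-0.007, 0.001, -1.0]]
(array([0.003477  , 0.00582387, 0.6341628 ]), array([-167.96714769, -329.25600501,    4.15697076]))
```

```bash
python3 -m handwheel '[[[0,0,0],[-16.5,-32.5,0],0],[[0,0,0],[-16.5,-32.5,0],0],[[0,0,0],[-16.5,-32.5,0],0],[[0,0,0],[-16.5,-32.5,0],0],[[0,0,0],[-16.5,-32.5,0],0],[[0,0,0],[-16.5,-32.5,0],0],[[0,0,0],[-16.5,-32.5,0],0],[[0,0,0],[-16.5,-32.5,0],0],[[0,0,0],[-16.5,-32.5,0],0],[[0,0,0],[-16.5,-32.5,0],0]]'
python3 -m handwheel '[[[0,0,0.106],[0,0,0],0],[[0,0,0.106],[0,0,0],0],[[0,0,0.106],[0,0,0],0],[[0,0,0.106],[0,0,0],0],[[0,0,0.106],[0,0,0],0],[[0,0,0.106],[0,0,0],0],[[0,0,0],[0,0,15],0],[[0,0,0],[0,0,15],0],[[0,0,0],[0,0,10],0],[[0,0,0],[0,0,0],0]]'
python3 - <<'E'
from h import *
state(); print(delta([16,0,350],ori(0,1)))
m=measure(["side","top","wrist"],fn="1.png")
q,r=fit(m); print(q.round(3))
P=model(q)
for n,s,X in m: print(n,round(s,2),X.round(1),(X-P[n]).round(1))
E
```

```text
t: 3.77
ee_pos: [726.0, -60.9, 423.5]
orientation: [-2.537, 1.846, -0.012]
ft_force: [0.4, -0.5, 0.1]
width: 0.1
t: 4.6
ee_pos: [731.8, -50.5, 378.0]
orientation: [-1.804, 2.565, -0.004]
ft_force: [0.0, -0.3, -0.2]
width: 0.5
t 4.6 tcp case [ 27.3  24.9 378. ] world [731.8 -50.5 378. ] F case [ 0.1 -0.3 -0.2] w 0.5 q [-0.09  0.48  1.21  0.    1.45  1.83]
 tool axes in case [[-0.023, -1.0, 0.006], [-1.0, 0.023, 0.003], [-0.003, -0.006, -1.0]]
(array([-0.00572689,  0.00309551, -0.0228078 ]), array([25.24592205, 10.87603946, 27.84522522]))
[ 6.99017e+02 -6.56290e+01 -3.35000e-01  8.70000e-01  3.73800e+00
 -2.91100e+00]
case 0.55 [699.4 -66.2   0.9] [ 0.3 -0.6  0.9]
lid_edge 0.77 [692.  -63.1 327.8] [ 1.1 -0.3 -2.4]
keeper 0.6 [666.9 -53.2 337.6] [1.4 0.8 2.6]
lever_pivot 0.85 [566.9 -19.7 109.1] [-2.8  0.9  1.6]
lever_tip 0.7 [665.8 -54.7 337. ] [ 42.  -15.3 176.3]
loop_bar 0.5 [5.045e+02 4.000e-01 8.690e+01] [-19.9   5.3  -4.9]
case 0.84 [701.5 -64.8  -1.6] [ 2.5  0.8 -1.6]
lid_edge 0.68 [690.2 -62.7 331.8] [-0.8  0.2  1.6]
keeper 0.79 [662.8 -53.6 335.5] [-2.7  0.3  0.5]
```

View pics/wrist1.png

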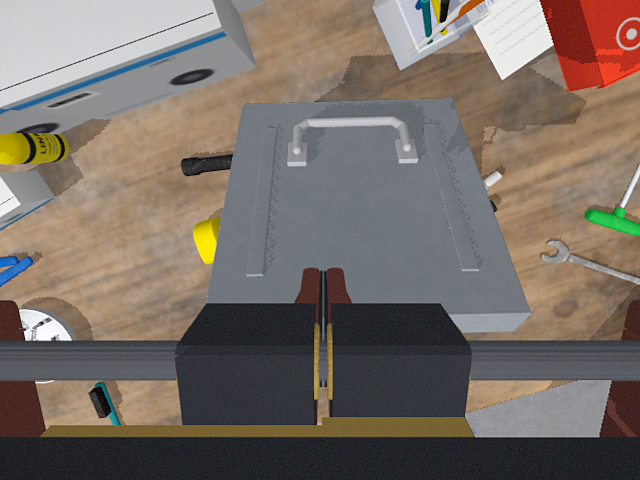

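View pics/side1.png

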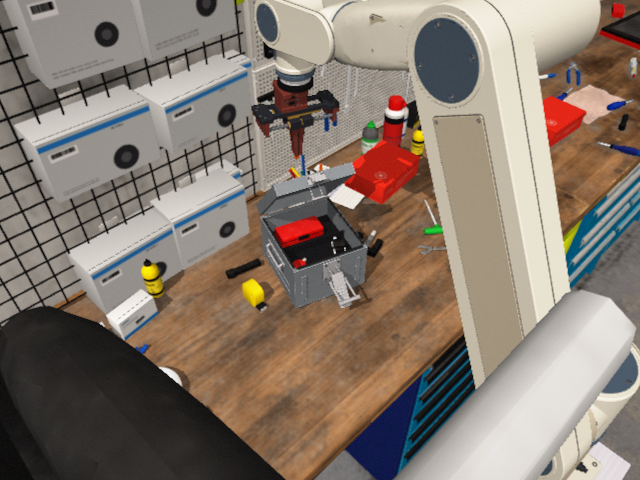

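```bash
sed -i 's/^Q=.*/Q=[698.5,-65.5,-.328]/' h.py
python3 -m handwheel '[[[0,0,-0.02],[12.5,5.5,14],0],[[0,0,0],[12.5,5.5,14],0],[[0,0,0],[0,10,13],0],[[0,0,0],[0,13,12],0],[[0,0,0],[0,17,14],0],[[0,0,0],[0,15,15],0],[[0,0,0],[0,14,17],0],[[0,0,0],[0,0,0],0],[[0,0,0],[0,0,0],0],[[0,0,0],[0,0,0],0]]'
python3 - <<'E'
from h import *
state()
m=measure(["side"],fn="2.png",names=("case","lid_edge","keeper"))
q,r=fit(m,fix={0:Q[0],1:Q[1],2:Q[2],4:.57,5:.61}); print(q.round(3)); P=model(q)
for n,s,X in m: print(n,round(s,2),X.round(1),(X-P[n]).round(1))
E
```

```text
t: 6.48
ee_pos: [649.8, -49.5, 280.7]
orientation: [-1.825, 2.538, -0.019]
ft_force: [0.0, 0.2, 0.6]
width: 0.8
t 6.48 tcp case [-51.3  -0.6 280.7] world [649.8 -49.5 280.7] F case [-0.1  0.2  0.6] w 0.8 q [-0.09  0.4   1.54  0.    1.18  1.8 ]
 tool axes in case [[0.004, -1.0, 0.019], [-1.0, -0.004, 0.006], [-0.006, -0.019, -1.0]]
[ 6.985e+02 -6.550e+01 -3.280e-01  4.110e-01  5.700e-01  6.100e-01]
case 0.73 [699.3 -64.4   1.7] [0.8 1.1 1.7]
lid_edge 0.96 [632.7 -44.  273.5] [ 9.8 -4.2 16.9]
keeper 0.71 [503.6  -1.6  88. ] [ -94.5   29.7 -161. ]
```

View pics/side2.png

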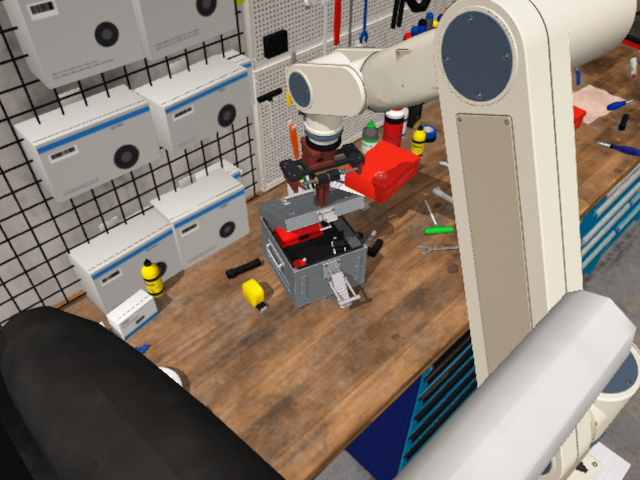

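```bash
python3 -m handwheel '[[[0,0,0],[0,14,20],0],[[0,0,0],[0,11,20],0],[[0,0,0],[0,8,20],0],[[0,0,0],[0,6,20],0],[[0,0,0],[0,3,10],0],[[0,0,0],[0,1,6],0],[[0,0,0],[0,0,4],0],[[0,0,0],[0,0,0],0],[[0,0,0],[0,0,0],0],[[0,0,0],[0,0,0],0]]'
python3 - <<'E'
from h import *
state()
E
```

```text
t: 7.52
ee_pos: [620.9, -37.8, 186.1]
orientation: [-1.815, 2.528, -0.039]
ft_force: [-0.6, 0.0, 0.4]
width: 0.2
t 7.52 tcp case [-82.4   1.2 186.1] world [620.9 -37.8 186.1] F case [-0.6 -0.2  0.4] w 0.2 q [-0.08  0.45  1.7   0.    0.95  1.82]
 tool axes in case [[0.003, -0.999, 0.038], [-1.0, -0.002, 0.01], [-0.01, -0.038, -0.999]]
```

```bash
python3 -m handwheel '[[[0,0,0],[0,6,0],0],[[0,0,0],[0,6,0],0],[[0,0,0],[0,0,3],0],[[0,0,0],[0,0,3],0],[[0,0,0],[0,0,3],0],[[0,0,0],[0,0,3],0],[[0,0,0],[0,0,0],0],[[0,0,0],[0,0,0],0],[[0,0,0],[0,0,0],0],[[0,0,0],[0,0,0],0]]'
python3 - <<'E'
from h import *
state()
img("side","side3.png")
E
```

```text
t: 8.35
ee_pos: [610.9, -33.9, 185.5]
orientation: [-1.812, 2.522, -0.049]
ft_force: [-0.6, 0.1, 0.6]
width: 0.3
t 8.35 tcp case [-93.1   1.7 185.5] world [610.9 -33.9 185.5] F case [-0.6 -0.1  0.6] w 0.3 q [-0.07  0.44  1.73 -0.    0.93  1.82]
 tool axes in case [[0.003, -0.999, 0.047], [-1.0, -0.003, 0.011], [-0.011, -0.047, -0.999]]
```

View pics/side3.png

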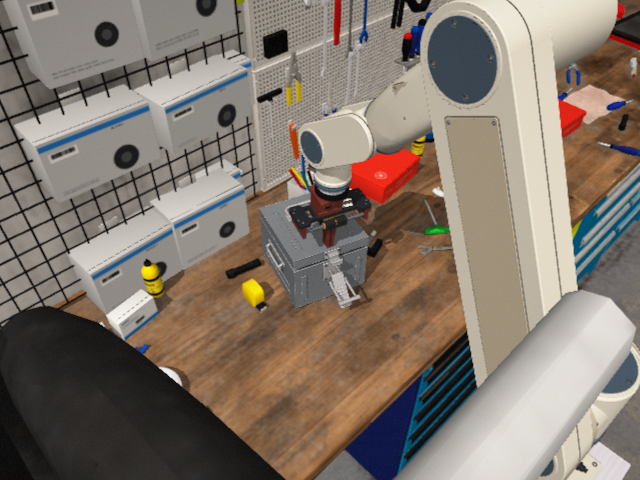

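```bash
python3 -m handwheel '[[[0,0,0],[0,0,5],0],[[0,0,0],[0,0,6],0],[[0,0,0],[0,0,7],0],[[0,0,0],[0,0,7],0],[[0,0,0],[0,0,7],0],[[0,0,0],[0,0,7],0],[[0,0,0],[0,0,7],0],[[0,0,0],[0,0,7],0],[[0,0,0],[0,0,7],0],[[0,0,0],[0,0,7],0]]'
python3 - <<'E'
from h import *
state()
E
```

```text
t: 9.23
ee_pos: [611.3, -33.9, 181.0]
orientation: [-1.811, 2.518, -0.053]
ft_force: [-26.3, 2.0, 62.1]
width: 0.4
t 9.23 tcp case [-92.7   1.9 181. ] world [611.3 -33.9 181. ] F case [-25.5  -6.6  62.1] w 0.4 q [-0.07  0.44  1.73 -0.    0.92  1.82]
 tool axes in case [[0.005, -0.999, 0.051], [-1.0, -0.004, 0.012], [-0.012, -0.051, -0.999]]
```

```bash
python3 -m handwheel '[[[0,0,0],[0,0,-5],0],[[0,0,0],[0,0,-10],0],[[0,0,0],[0,0,-20],0],[[0,0,0],[0,10,-20],0],[[0,0,0],[0,25,-15],1],[[0,0,0],[0,30,0],1],[[0,0,0],[0,30,0],1],[[0,0,0],[0,20,0],1],[[0,0,0],[0,0,0],1],[[0,0,0],[0,0,0],1]]'
python3 - <<'E'
from h import *
state()
m=measure(["side","top","wrist"],fn="4.png")
q,r=fit(m,q0=(*Q,.025,.57,.61)); print(q.round(3)); P=model(q)
for n,s,X in m: print(n,round(s,2),X.round(1),(X-P[n]).round(1),'case',w2c(X).round(1))
E
```

```text
t: 10.07
ee_pos: [495.8, 3.9, 248.9]
orientation: [-1.809, 2.517, -0.057]
ft_force: [0.3, 0.0, 0.7]
width: 36.9
t 10.07 tcp case [-214.2    0.4  248.9] world [495.8   3.9 248.9] F case [0.3 0.1 0.7] w 36.9 q [-0.01  0.18  1.93 -0.01  0.97  1.89]
 tool axes in case [[0.004, -0.999, 0.054], [-1.0, -0.003, 0.013], [-0.012, -0.055, -0.998]]
[ 6.97669e+02 -6.30780e+01 -3.09000e-01  3.00000e-02  5.56000e-01
  6.38000e-01]
case 0.78 [ 7.025e+02 -6.430e+01  2.000e-01] [ 4.9 -1.2  0.2] case [3.4 2.4 0.2]
lid_edge 0.62 [595.  -29.1 173.6] [ 1.1  0.8 -3.1] case [-109.7    1.1  173.6]
keeper 0.62 [574.8 -21.7 162.7] [1.5 1.6 2.8] case [-131.2    1.6  162.7]
lever_pivot 0.83 [568.6 -20.7 110.4] [1.4 0.7 2.9] case [-137.4    0.6  110.4]
lever_tip 0.61 [513.9  -3.6  49.9] [-0.7  1.  -2. ] case [-194.7   -0.8   49.9]
loop_bar 0.76 [504.6   0.9  85.6] [ 0.2  2.2 -1.9] case [-205.     0.4   85.6]
lid_edge 0.66 [591.9 -32.8 180.4] [-1.9 -2.9  3.6] case [-111.4   -3.3  180.4]
keeper 0.83 [572.3 -23.8 156.9] [-1.  -0.5 -3. ] case [-132.9   -1.2  156.9]
lever_pivot 0.7 [565.6 -18.4 110.1] [-1.6  3.   2.6] case [-141.     1.8  110.1]
lever_tip 0.54 [517.9  -4.7  48.8] [ 3.2 -0.1 -3.2] case [-190.6   -0.6   48.8]
lid_edge 0.91 [594.3 -28.5 178.2] [0.5 1.4 1.4] case [-110.6    1.5  178.2]
keeper 0.64 [572.3 -22.3 158.7] [-1.   1.  -1.2] case [-133.4    0.2  158.7]
lever_pivot 0.74 [565.1 -25.7 106.1] [-2.1 -4.3 -1.4] case [-139.1   -5.3  106.1]
lever_tip 0.69 [507.9  -9.5  54.6] [-6.7 -4.9  2.6] case [-198.5   -8.3   54.6]
loop_bar 0.97 [505.4  -0.9  89.1] [1.  0.4 1.5] case [-203.6   -1.1   89.1]
```

View pics/wrist4.png

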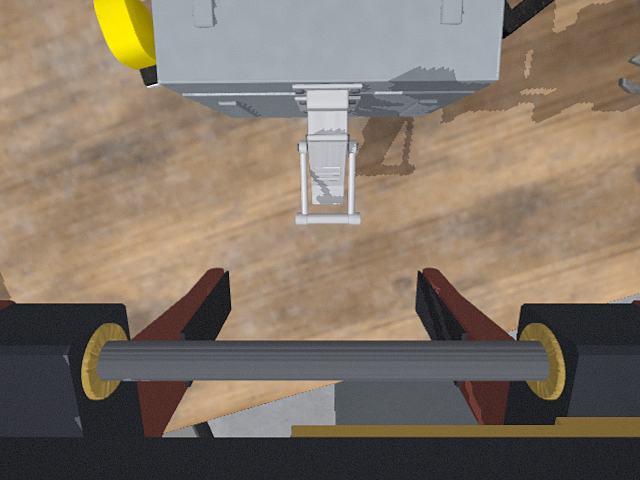

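View pics/side4.png

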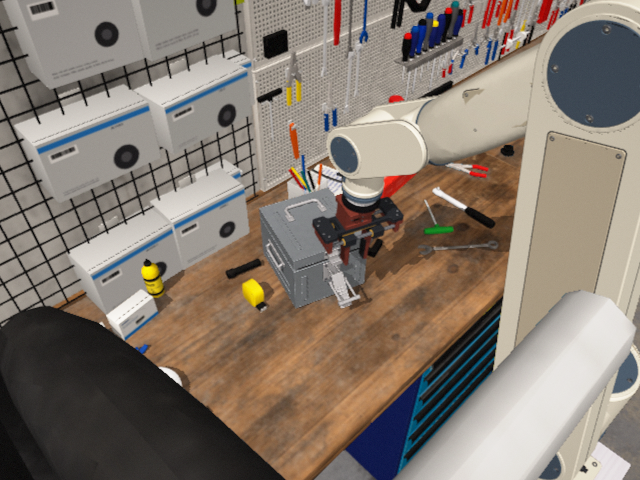

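```bash
python3 - <<'E'
from h import *
Q[:]=[698,-64.5,-.32]
rv,d=delta([-204.5,0,120],ori(0,1)); print(rv.round(3),d.round(1)); state()
E
```

```text
[-0.054  0.012 -0.005] [  2.8  -1.7 129.3]
t 11.12 tcp case [-213.2    1.2  249. ] world [496.    3.7 249. ] F case [ 0.1  0.8 -0.1] w 88.0 q [-0.01  0.18  1.93 -0.01  0.98  1.89]
 tool axes in case [[-0.005, -0.999, 0.054], [-1.0, 0.006, 0.012], [-0.012, -0.054, -0.998]]
```

```bash
sed -i 's/^Q=.*/Q=[698,-64.5,-.32]/' h.py
python3 -m handwheel '[[[-0.054,0.012,-0.005],[0,0,0],1],[[0,0,0],[1,-4.5,34],1],[[0,0,0],[0,-4.5,34],1],[[0,0,0],[0,0,34],1],[[0,0,0],[0,0,25],1],[[0,0,0],[0,0,0],1],[[0,0,0],[0,0,0],1],[[0,0,0],[0,0,0],1],[[0,0,0],[0,0,0],1],[[0,0,0],[0,0,0],1]]'
python3 - <<'E'
from h import *
state()
p=img("wrist","wrist5.png"); spots(p,["loop_bar","lever_tip","keeper","lever_pivot"])
print(w2c(w(p,ctrl.spot_point(p,"loop_bar")[0]["position"])))
rv,d=delta([-204.5,0,76],ori(0,1)); print(rv.round(3),d.round(1))
E
```

```text
t: 11.95
ee_pos: [509.7, -0.1, 123.9]
orientation: [-1.835, 2.54, -0.008]
ft_force: [0.6, -0.1, 0.4]
width: 87.8
t 11.95 tcp case [-199.     1.9  123.9] world [ 5.097e+02 -1.000e-01  1.239e+02] F case [0.6 0.1 0.4] w 87.8 q [-0.02  0.41  1.96  0.    0.76  1.87]
 tool axes in case [[0.0, -1.0, 0.009], [-1.0, -0.0, 0.003], [-0.003, -0.009, -1.0]]
spot_point loop_bar 0.75 [501.3  -3.4  87. ]
spot_point lever_tip 0.74 [510.3  -8.5  56.4]
spot_point keeper 0.72 [574.5 -25.  157.1]
[-205.96345445   -3.88097434   87.03863759]
[-0.008  0.003  0.   ] [ 1.8  5.2 46.9]
```

View pics/wrist5.png

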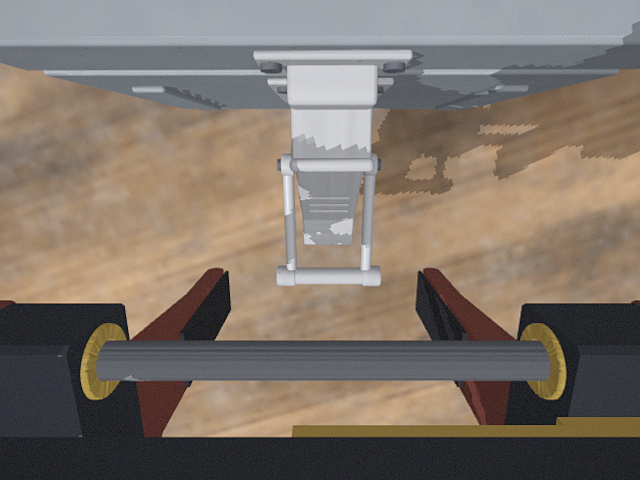

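```bash
cat >> h.py <<'E'
def ray(p,uv,z):
    K=np.array(p["camera_matrix"]); d=np.linalg.solve(K,[uv[0],uv[1],1.]); O=w(p,[0,0,0]); D=w(p,d)-O
    return O+D*(z-O[2])/D[2]
E
python3 - <<'E'
from h import *
p=img("wrist")
for z in (84,87,90):
    a,b=ray(p,(277,276),z),ray(p,(381,276),z); print(z,np.linalg.norm(a-b).round(1),w2c((a+b)/2).round(1), (w2c(b)-w2c(a)).round(1))
E
```

```text
84 57.4 [-203.6   -1.1   84. ] [  0.1 -57.4   0. ]
87 56.5 [-202.5   -1.    87. ] [  0.1 -56.5   0. ]
90 55.6 [-201.3   -1.    90. ] [  0.1 -55.6   0. ]
```

```bash
python3 -m handwheel '[[[-0.008,0.003,0],[1.5,2.5,13],1],[[0,0,0],[1.5,2,13],1],[[0,0,0],[0,0,12],1],[[0,0,0],[0,0,10],1],[[0,0,0],[0,0,0],0],[[0,0,0],[0,0,0],0],[[0,0,0],[0,0,0],0],[[0,0,0],[0,0,0],0],[[0,0,0],[0,0,0],0],[[0,0,0],[0,0,0],0]]'
python3 - <<'E'
from h import *
state()
p=img("wrist","wrist6.png")
E
```

```text
t: 13.13
ee_pos: [502.8, -1.4, 70.3]
orientation: [1.838, -2.545, -0.004]
ft_force: [0.0, 3.0, -1.8]
width: 56.0
t 13.13 tcp case [-205.2   -1.5   70.3] world [502.8  -1.4  70.3] F case [-0.9  2.9 -1.8] w 56.0 q [-0.03  0.51  1.99  0.    0.65  1.86]
 tool axes in case [[0.0, -1.0, -0.003], [-1.0, -0.0, -0.001], [0.001, 0.003, -1.0]]
```

View pics/wrist6.png

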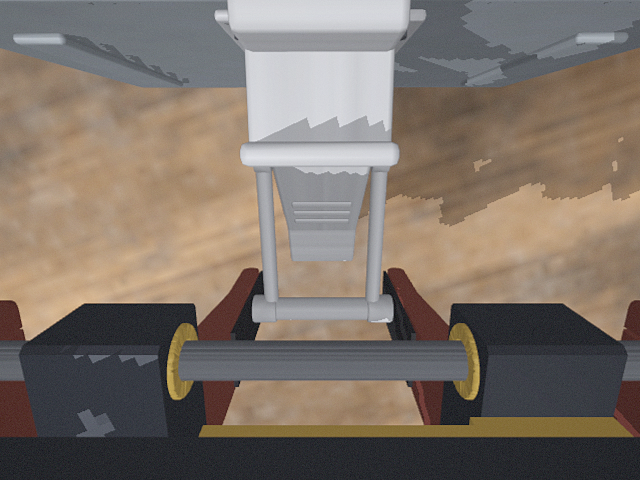

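```bash
python3 -m handwheel '[[[0,0,0],[0,0,0],0.8],[[0,0,0],[0,-1,-3],0.8],[[0,0,0],[0,-1,-3],0.8],[[0,0,0],[0,0,0],0],[[0,0,0],[0,0,0],0],[[0,0,0],[0,0,0],0],[[0,0,0],[0,0,0],0],[[0,0,0],[0,0,0],0],[[0,0,0],[0,0,0],0],[[0,0,0],[0,0,0],0]]'
python3 - <<'E'
from h import *
state()
p=img("wrist","wrist7.png")
for z in (84,87,90):
    a,b=ray(p,(253,310),z),ray(p,(391,310),z); print(z,np.linalg.norm(a-b).round(1),w2c((a+b)/2).round(1))
E
```

```text
t: 14.02
ee_pos: [506.3, -2.3, 78.5]
orientation: [-1.839, 2.546, -0.0]
ft_force: [0.2, 0.2, -0.3]
width: 55.5
t 14.02 tcp case [-201.5   -1.2   78.5] world [506.3  -2.3  78.5] F case [ 0.1  0.3 -0.3] w 55.5 q [-0.03  0.49  1.98  0.    0.67  1.86]
 tool axes in case [[0.0, -1.0, 0.0], [-1.0, -0.0, 0.0], [-0.0, -0.0, -1.0]]
84 60.0 [-204.5   -0.3   84. ]
87 58.8 [-203.1   -0.3   87. ]
90 57.6 [-201.6   -0.3   90. ]
```

View pics/wrist7.png

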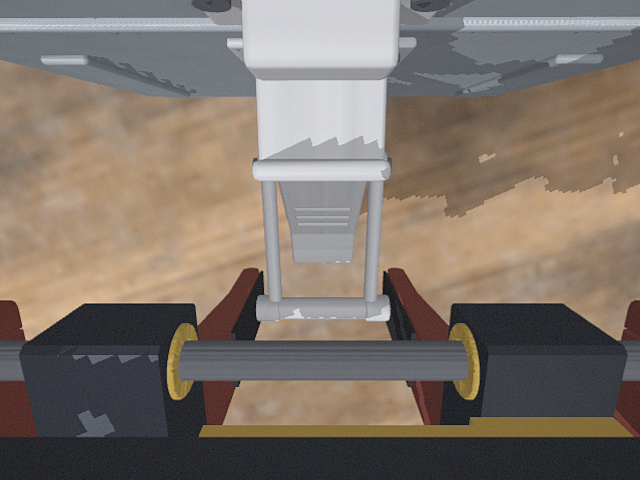

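```bash
python3 -m handwheel '[[[0,0,0],[0,0,-9],0],[[0,0,0],[0,0,-10],0],[[0,0,0],[0,-2,-11],0],[[0,0,0],[0,-3,-11],0],[[0,0,0],[0,-5,-10],0],[[0,0,0],[0,-7,-9],0],[[0,0,0],[0,-8,-8],0],[[0,0,0],[0,-9,-7],0],[[0,0,0],[0,0,0],0],[[0,0,0],[0,0,0],0]]'
python3 - <<'E'
from h import *
state()
p=img("wrist","wrist8.png");p=img("side","side8.png")
E
```

```text
t: 14.9
ee_pos: [535.6, -11.8, 160.8]
orientation: [1.837, -2.543, -0.009]
ft_force: [1.4, 2.0, -4.5]
width: 55.6
t 14.9 tcp case [-170.8   -1.1  160.8] world [535.6 -11.8 160.8] F case [ 0.7  2.3 -4.5] w 55.6 q [-0.05  0.39  1.87  0.    0.88  1.84]
 tool axes in case [[0.0, -1.0, -0.007], [-1.0, -0.0, 0.0], [-0.0, 0.007, -1.0]]
```

View pics/wrist8.png

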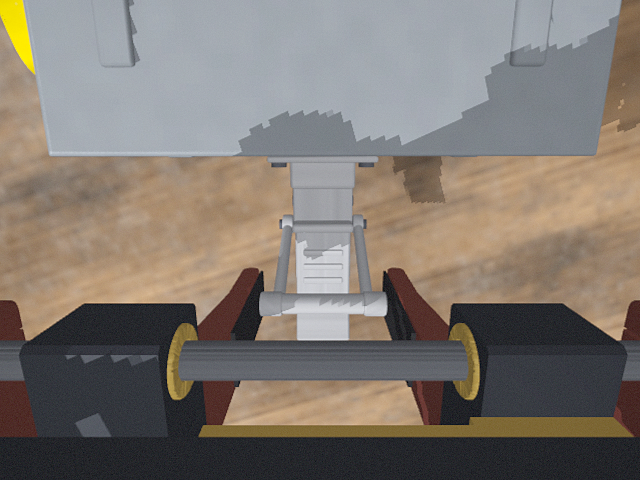

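```bash
python3 -m handwheel '[[[0,0,0],[0,-7,1],0],[[0,0,0],[0,-7,1],0],[[0,0,0],[0,-7,-1],0],[[0,0,0],[0,-6,-1],0],[[0,0,0],[0,0,0],0],[[0,0,0],[0,0,0],0],[[0,0,0],[0,0,0],0],[[0,0,0],[0,0,0],0],[[0,0,0],[0,0,0],0],[[0,0,0],[0,0,0],0]]'
python3 - <<'E'
from h import *
state()
p=img("wrist","wrist9.png")
for n in ["loop_bar","keeper","lever_tip"]:
  for a in ctrl.spot_point(p,n)[:1]: print(n,a["score"],w2c(w(p,a["position"])).round(1))
p=img("side","side9.png")
for n in ["loop_bar","keeper","lever_tip"]:
  for a in ctrl.spot_point(p,n)[:1]: print(n,a["score"],w2c(w(p,a["position"])).round(1))
E
```

```text
t: 15.83
ee_pos: [559.0, -19.7, 158.7]
orientation: [1.834, -2.538, -0.02]
ft_force: [-1.4, 2.6, 0.7]
width: 55.0
t 15.83 tcp case [-146.    -1.1  158.7] world [559.  -19.7 158.7] F case [-2.1  2.   0.7] w 55.0 q [-0.06  0.43  1.82  0.    0.91  1.83]
 tool axes in case [[0.001, -1.0, -0.016], [-1.0, -0.001, -0.001], [0.001, 0.016, -1.0]]
loop_bar 0.96 [-149.8   -2.9  163.4]
keeper 0.75 [-130.5    0.   157.3]
lever_tip 0.87 [-214.7   -2.    93.6]
loop_bar 0.5 [-150.8   -1.4  161.8]
keeper 0.82 [-131.4    2.3  157.5]
lever_tip 0.79 [-215.3   -0.7   91.3]
```

View pics/wrist9.png

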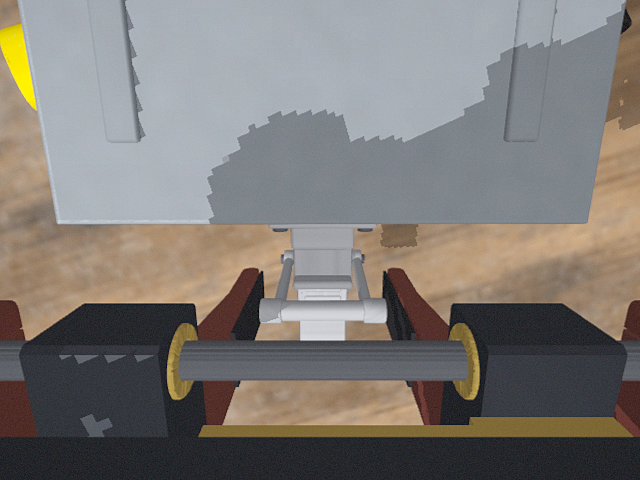

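View pics/side9.png

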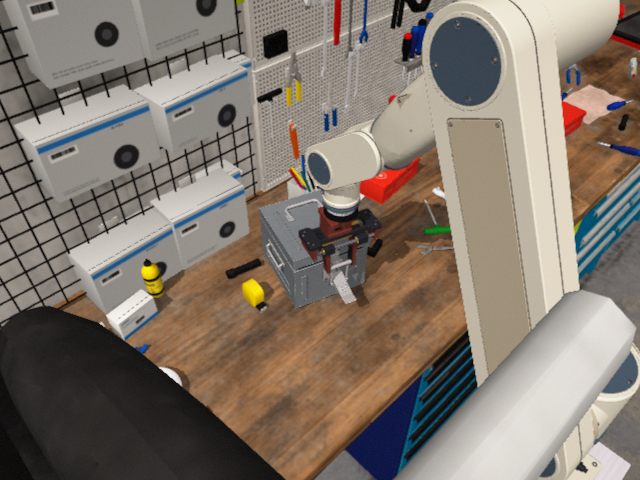

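```bash
python3 -m handwheel '[[[0,0,0],[0,1,-4],0],[[0,0,0],[0,0,-4],0],[[0,0,0],[0,0,-4],0],[[0,0,0],[0,0,-2],0],[[0,0,0],[0,0,0],0],[[0,0,0],[0,0,0],0],[[0,0,0],[0,0,0],0],[[0,0,0],[0,0,0],0],[[0,0,0],[0,0,0],0],[[0,0,0],[0,0,0],0]]'
cat > see.py <<'E'
from h import *
import sys
state(); n0=sys.argv[1]
for c in ("wrist","side"):
  p=img(c,c+n0+".png")
  for n in ["loop_bar","keeper","lever_tip"]:
    for a in ctrl.spot_point(p,n)[:1]: print(c,n,round(a["score"],2),w2c(w(p,a["position"])).round(1))
p=img("side"); im=p["pixels"][180:330,250:420,::-1]; cv2.imwrite(f'pics/crop{n0}.png',cv2.resize(im,None,fx=4,fy=4,interpolation=cv2.INTER_CUBIC))
E
python3 see.py 10
```

```text
t: 17.07
ee_pos: [558.4, -19.5, 173.2]
orientation: [1.834, -2.538, -0.019]
ft_force: [0.7, 2.0, -3.2]
width: 55.5
t 17.07 tcp case [-146.7   -1.2  173.2] world [558.4 -19.5 173.2] F case [ 0.1  2.1 -3.2] w 55.5 q [-0.06  0.41  1.81  0.    0.94  1.83]
 tool axes in case [[0.0, -1.0, -0.016], [-1.0, -0.0, -0.001], [0.001, 0.016, -1.0]]
wrist loop_bar 0.85 [-150.4   -2.4  176.6]
wrist keeper 0.96 [-124.5    2.6  157.9]
wrist lever_tip 0.34 [-150.9   -1.1  173. ]
side loop_bar 0.69 [-150.1   -1.4  176.5]
side keeper 0.71 [-131.     1.1  161.3]
side lever_tip 0.64 [-186.1   -2.6  166.7]
```

```bash
echo
```

```text
(no output)
```

View pics/crop10.png

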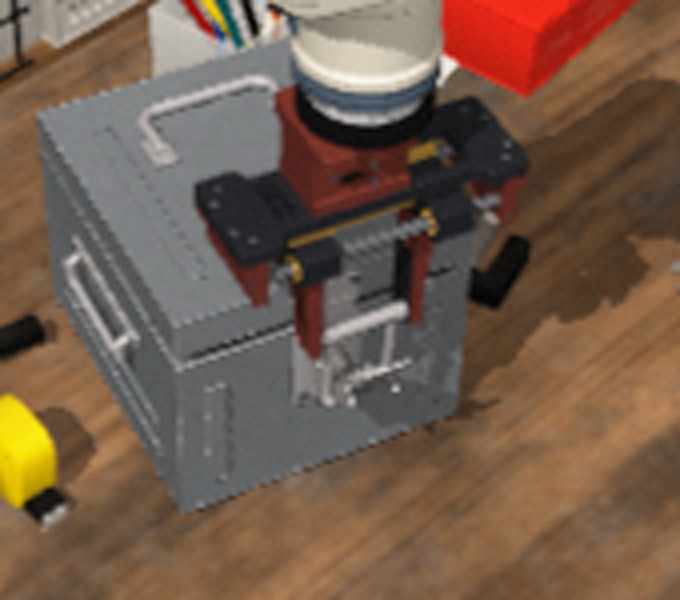

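View pics/wrist10.png

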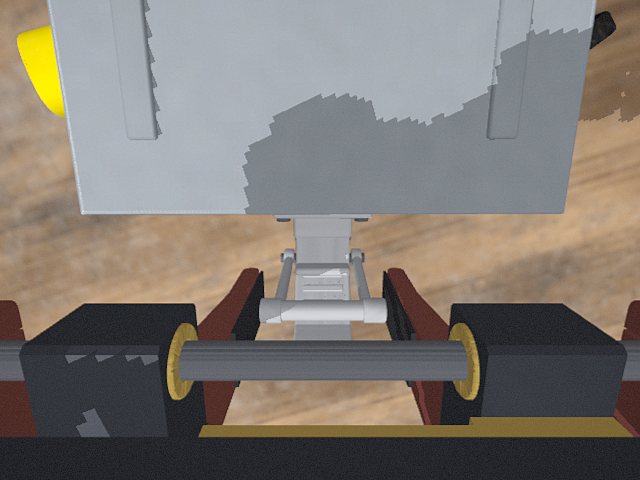

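```bash
python3 -m handwheel '[[[0,0,0],[0,-4.5,0],0],[[0,0,0],[0,-4.5,1],0],[[0,0,0],[0,-4.5,1],0],[[0,0,0],[0,-4,1],0],[[0,0,0],[0,0,0],0],[[0,0,0],[0,0,0],0],[[0,0,0],[0,0,0],0],[[0,0,0],[0,0,0],0],[[0,0,0],[0,0,0],0],[[0,0,0],[0,0,0],0]]'
python3 see.py 11
```

```text
t: 18.35
ee_pos: [577.4, -25.7, 171.0]
orientation: [1.834, -2.539, -0.019]
ft_force: [-1.1, 1.7, 1.3]
width: 55.4
t 18.35 tcp case [-126.7   -1.1  171. ] world [577.4 -25.7 171. ] F case [-1.6  1.2  1.3] w 55.4 q [-0.07  0.44  1.77  0.    0.95  1.82]
 tool axes in case [[0.0, -1.0, -0.015], [-1.0, -0.0, -0.001], [0.001, 0.015, -1.0]]
wrist loop_bar 0.82 [-134.4   -1.8  173. ]
wrist keeper 0.86 [-127.6   -0.7  158.3]
wrist lever_tip 0.65 [-186.    -5.8  169.5]
side loop_bar 0.63 [-135.5   -1.4  174.9]
side keeper 0.64 [-128.7    1.1  159.3]
side lever_tip 0.66 [-188.5   -3.7  165.7]
```

View pics/crop11.png

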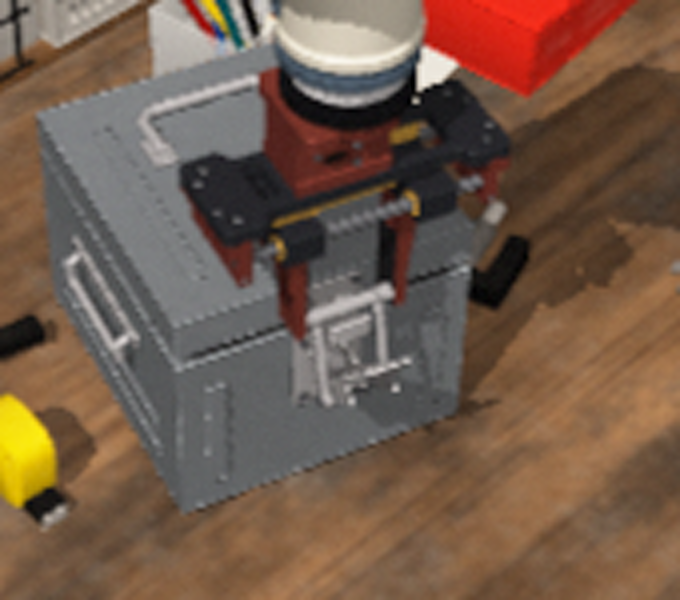

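View pics/wrist11.png

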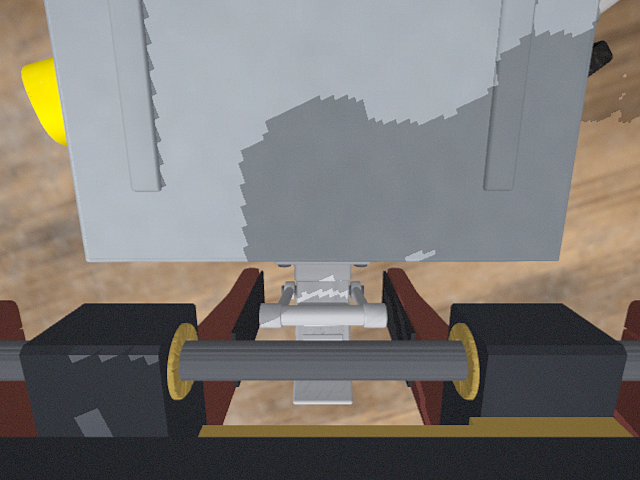

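```bash
python3 -m handwheel '[[[0,0,0],[0,-1.5,1.5],0],[[0,0,0],[0,-1.5,2.5],0],[[0,0,0],[0,0,3],0],[[0,0,0],[0,0,4],0],[[0,0,0],[0,0,4],0],[[0,0,0],[0,0,0],0],[[0,0,0],[0,0,0],0],[[0,0,0],[0,0,0],0],[[0,0,0],[0,0,0],0],[[0,0,0],[0,0,0],0]]'
python3 see.py 12
```

```text
t: 19.63
ee_pos: [582.8, -27.4, 155.4]
orientation: [1.836, -2.542, -0.013]
ft_force: [-0.7, 1.2, 2.4]
width: 55.4
t 19.63 tcp case [-121.1   -1.   155.4] world [582.8 -27.4 155.4] F case [-1.   0.9  2.4] w 55.4 q [-0.07  0.46  1.77  0.    0.92  1.82]
 tool axes in case [[0.0, -1.0, -0.01], [-1.0, -0.0, -0.0], [0.0, 0.01, -1.0]]
wrist loop_bar 0.86 [-126.4   -1.3  162. ]
wrist keeper 0.62 [-129.2   -0.7  155.3]
wrist lever_tip 0.61 [-216.1   -5.   105.7]
side loop_bar 0.46 [-130.8   -1.9  160.2]
side keeper 0.82 [-132.     0.7  163.9]
side lever_tip 0.79 [-215.9   -2.6  105.9]
```

View pics/crop12.png

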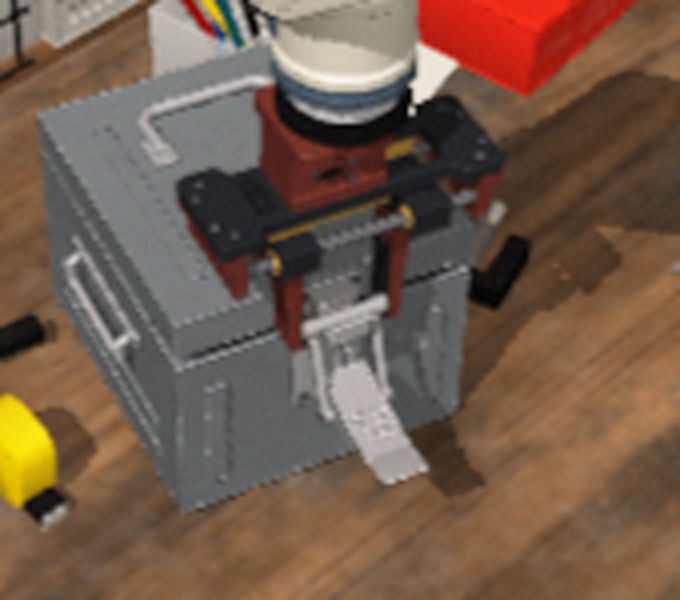

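View pics/wrist12.png

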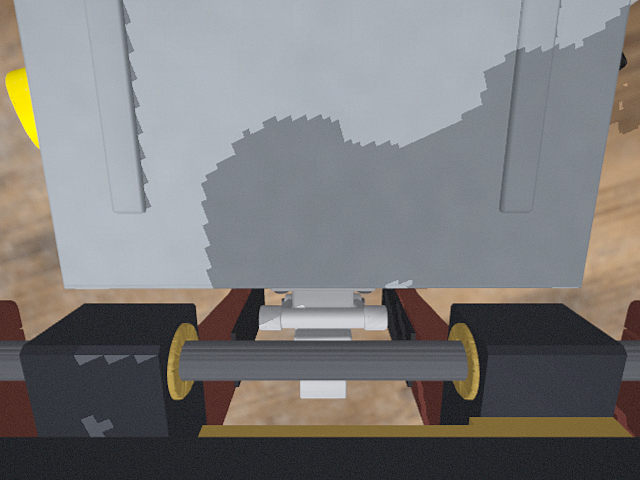

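```bash
python3 -m handwheel '[[[0,0,0],[0,0,0],0],[[0,0,0],[0,0,1],0],[[0,0,0],[0,0,0],1],[[0,0,0],[0,0,0],1],[[0,0,0],[0,0,0],1],[[0,0,0],[0,0,0],1],[[0,0,0],[0,3,-5],1],[[0,0,0],[0,3,-15],1],[[0,0,0],[0,0,-20],1],[[0,0,0],[0,5,-30],1]]'
python3 see.py 13
```

```text
t: 20.92
ee_pos: [568.8, -25.1, 220.5]
orientation: [1.83, -2.533, -0.022]
ft_force: [0.8, -0.3, 0.1]
width: 88.0
t 20.92 tcp case [-135.    -3.2  220.5] world [568.8 -25.1 220.5] F case [0.9 0.  0.1] w 88.0 q [-0.07  0.36  1.75  0.    1.05  1.83]
 tool axes in case [[0.0, -1.0, -0.021], [-1.0, -0.0, -0.005], [0.005, 0.021, -1.0]]
wrist loop_bar 0.64 [-128.5   -4.1  156.3]
wrist keeper 0.67 [-126.9    0.4  161.1]
wrist lever_tip 0.74 [-214.5   -4.6   98.8]
side loop_bar 0.49 [-129.6   -1.1  158.7]
side keeper 0.98 [-130.2    2.2  160. ]
side lever_tip 0.88 [-216.2   -4.    96.9]
```

View pics/crop13.png

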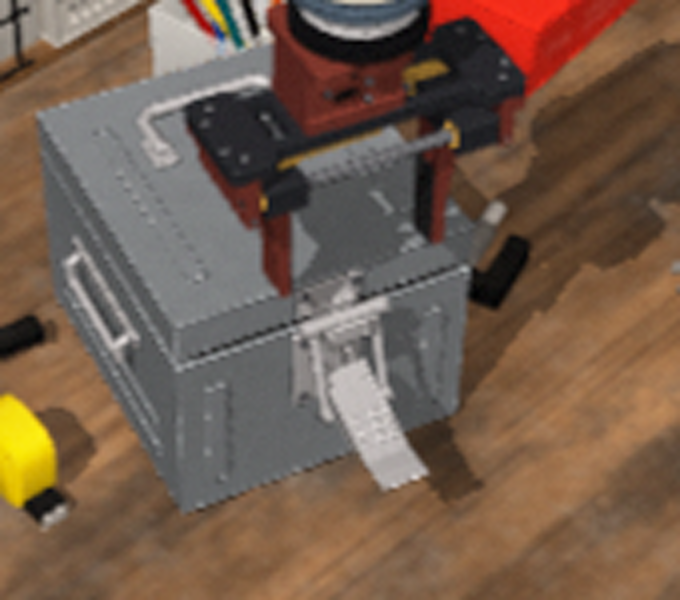

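View pics/wrist13.png

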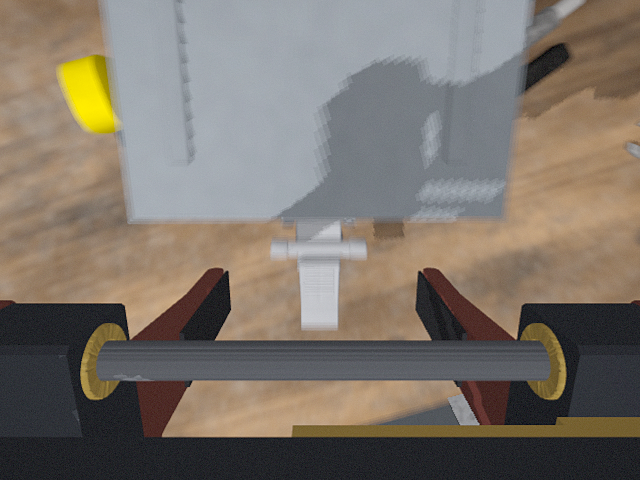

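```bash
python3 - <<'E'
from h import *
D=[(198.9,-592.5,230.7,.42383,1.63068,1.0886),(455.2,-332.8,413.5,.18,1.55,1.42),(731.8,-50.5,378,.48,1.21,1.45),(649.8,-49.5,280.7,.40,1.54,1.18),(620.9,-37.8,186.1,.45,1.70,.95),(495.8,3.9,248.9,.18,1.93,.975),(509.7,0,123.9,.41,1.96,.76),(502.8,-1.4,70.3,.51,1.99,.65),(568.8,-25.1,220.5,.36,1.75,1.05),(582.8,-27.4,155.4,.46,1.77,.92)]
D=np.array(D); r=np.hypot(D[:,0],D[:,1]); z=D[:,2]
def fk(p,q2,q3,q5):
    c,h,L1,L2,T=p; s=q2+q3; t=s+q5
    return c+L1*np.sin(q2)+L2*np.sin(s)+T*np.sin(t), h+L1*np.cos(q2)+L2*np.cos(s)+T*np.cos(t)
f=lambda p:np.concatenate([(fk(p,*D[:,3:].T)[0]-r),(fk(p,*D[:,3:].T)[1]-z),[0.0*(p[4])]])
s=least_squares(f,[0,150,450,450,250]); print(s.x.round(1),abs(s.fun).max().round(1)); p=s.x
for T in (200,250,300):
  g=lambda v:f([v[0],v[1],v[2],v[3],T]); s2=least_squares(g,[0,150,450,450]); pp=[*s2.x,T]; print(T,s2.x.round(1),abs(s2.fun).max().round(1))
  for tau in (.2,.3,.4):
    for (rr,zz) in ((580,120),(545,60),(532,40)):
      h=lambda q:np.r_[np.array(fk(pp,*q))-[rr,zz],100*(q.sum()-np.pi+tau)]
      print(tau,rr,zz,least_squares(h,[.45,1.9,.7]).x.round(2),end=' ')
    print()
# lever path of corner & tip
for a in (1.2,1,.8,.6,.4,.3,.2,.1,0):
    P=model((0,0,0,0,a,.0)); d=lambda a:np.array([-np.sin(a),0,-np.cos(a)]); n=np.array([-np.cos(a),0,np.sin(a)])
    print(a,'corner',(np.array([-137,0,107.5])+56*d(a)+9*n).round(1),'tip',P['lever_tip'].round(1))
E
```

```text
[-10.1 197.1 496.6 484.1 190.9] 33.3
200 [-10.3 205.7 497.1 484.1] 33.3
0.2 580 120 [0.43 1.92 0.59] 0.2 545 60 [0.48 2.03 0.43] 0.2 532 40 [0.5  2.06 0.38] 
0.3 580 120 [0.41 1.97 0.46] 0.3 545 60 [0.46 2.08 0.3 ] 0.3 532 40 [0.49 2.11 0.24] 
0.4 580 120 [0.39 2.02 0.33] 0.4 545 60 [0.45 2.12 0.17] 0.4 532 40 [0.48 2.15 0.11] 
250 [-11.9 252.9 500.1 484.1] 33.4
0.2 580 120 [0.42 1.95 0.58] 0.2 545 60 [0.47 2.05 0.42] 0.2 532 40 [0.49 2.09 0.36] 
0.3 580 120 [0.39 2.01 0.44] 0.3 545 60 [0.45 2.11 0.28] 0.3 532 40 [0.47 2.14 0.22] 
0.4 580 120 [0.37 2.07 0.3 ] 0.4 545 60 [0.44 2.17 0.14] 0.4 532 40 [0.46 2.2  0.08] 
300 [-13.4 300.1 503.1 484. ] 33.5
0.2 580 120 [0.4  1.97 0.57] 0.2 545 60 [0.46 2.08 0.41] 0.2 532 40 [0.48 2.11 0.35] 
0.3 580 120 [0.37 2.04 0.43] 0.3 545 60 [0.44 2.15 0.26] 0.3 532 40 [0.46 2.18 0.2 ] 
0.4 580 120 [0.35 2.11 0.28] 0.4 545 60 [0.42 2.21 0.11] 0.4 532 40 [0.45 2.24 0.05] 
1.2 corner [-192.5    0.    95.6] tip [-214.4    0.    96.2]
1 corner [-189.     0.    84.8] tip [-210.7    0.    81.1]
0.8 corner [-183.4    0.    74.9] tip [-203.9    0.    67. ]
0.6 corner [-176.     0.    66.4] tip [-194.6    0.    54.5]
0.4 corner [-167.1    0.    59.4] tip [-182.9    0.    44.1]
0.3 corner [-162.1    0.    56.7] tip [-176.3    0.    39.8]
0.2 corner [-156.9    0.    54.4] tip [-169.4    0.    36.2]
0.1 corner [-151.5    0.    52.7] tip [-162.1    0.    33.4]
0 corner [-146.     0.    51.5] tip [-154.6    0.    31.2]
```

```bash
python3 - <<'E'
from h import *
rv,d=delta([-215,-1.5,170],ori(.3,1)); print(rv.round(3),d.round(1))
E
python3 -m handwheel '[[[0,0,0],[0,15,0],0],[[0,0,0],[0,15,0],0],[[0,0,0],[0,15,0],0],[[0,0,0],[0,15,5],0],[[0,0,0],[0,10,15],0],[[0,0,0],[0,0,20],0],[[0,0,0],[0,0,0],0],[[0,0,0],[0,0,0],0],[[0,0,0],[0,0,0],0],[[0,0,0],[0,0,0],0]]'
python3 - <<'E'
from h import *
state()
rv,d=delta([-212,-1.5,150],ori(.3,1)); print(rv.round(3),d.round(1))
E
```

```text
[ 0.319 -0.005  0.001] [-1.7 79.7 52. ]
t: 22.2
ee_pos: [498.0, -2.5, 176.2]
orientation: [1.826, -2.529, -0.028]
ft_force: [-0.5, -0.3, -0.1]
width: 24.6
t 22.2 tcp case [-209.3   -4.   176.2] world [498.   -2.5 176.2] F case [-0.4 -0.5 -0.1] w 24.6 q [-0.03  0.33  1.93  0.    0.91  1.86]
 tool axes in case [[-0.0, -1.0, -0.027], [-1.0, 0.0, -0.007], [0.007, 0.027, -1.0]]
[ 0.327 -0.007  0.001] [-2.7  1.9 26.3]
```

```bash
python3 -m handwheel '[[[0.1,-0.002,0],[-1,1,0],0],[[0.1,-0.002,0],[-1,1,0],0],[[0.1,-0.002,0],[-0.5,0,0],0],[[0.02,0,0],[0,0,0],0],[[0,0,0],[0,-3,10],0],[[0,0,0],[0,-3,10],0],[[0,0,0],[0,0,0],0],[[0,0,0],[0,0,0],0],[[0,0,0],[0,0,0],0],[[0,0,0],[0,0,0],0]]'
python3 - <<'E'
from h import *
state()
rv,d=delta([-208,-1.5,110],ori(.3,1)); print(rv.round(3),d.round(1))
p=img("wrist","wrist14.png")
E
```

```text
t: 23.03
ee_pos: [518.9, -4.6, 163.1]
orientation: [-1.712, 2.378, -0.374]
ft_force: [-0.1, -0.8, 0.8]
width: 0.4
t 23.03 tcp case [-188.8    0.5  163.1] world [518.9  -4.6 163.1] F case [ 0.2 -0.7  0.8] w 0.4 q [ 0.03  0.27  2.11 -0.23  0.47  2.11]
 tool axes in case [[-0.002, -0.951, 0.31], [-1.0, 0.003, 0.004], [-0.005, -0.31, -0.951]]
[-0.015  0.004 -0.003] [ 2.3 34.7 44.6]
```

View pics/wrist14.png

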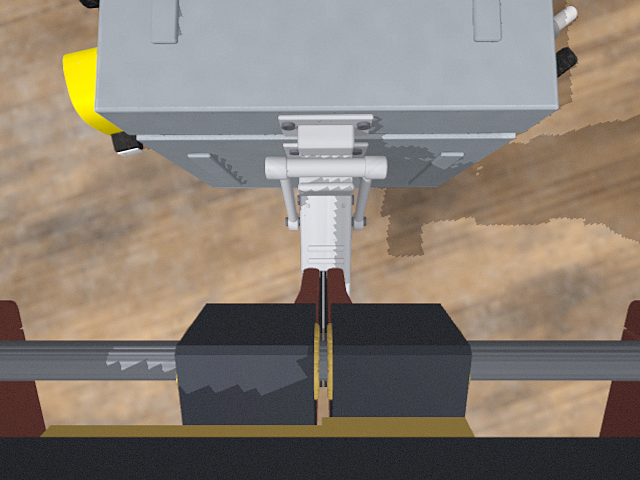

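```bash
python3 -m handwheel '[[[0,0,0],[0.5,9,10],0],[[0,0,0],[0.5,9,10],0],[[0,0,0],[0.5,8,10],0],[[0,0,0],[0.5,6,9],0],[[0,0,0],[0,2,8],0],[[0,0,0],[0,2,9],0],[[0,0,0],[0,2,9],0],[[0,0,0],[0,1,9],0],[[0,0,0],[0,0,0],0],[[0,0,0],[0,0,0],0]]'
python3 see.py 15
```

```text
t: 23.92
ee_pos: [511.2, -2.2, 80.5]
orientation: [-1.705, 2.372, -0.38]
ft_force: [-1.6, 1.4, 3.7]
width: 0.5
t 23.92 tcp case [-196.9    0.4   80.5] world [511.2  -2.2  80.5] F case [-1.9  0.8  3.7] w 0.5 q [ 0.03  0.44  2.17 -0.43  0.25  2.33]
 tool axes in case [[-0.003, -0.948, 0.318], [-1.0, 0.005, 0.007], [-0.008, -0.318, -0.948]]
wrist keeper 0.94 [-130.4    1.8  155.1]
side loop_bar 0.5 [-133.5   -2.6  157. ]
side keeper 0.81 [-131.5    4.7  158.3]
side lever_tip 0.6 [-204.8   -3.3   66.4]
```

View pics/crop15.png

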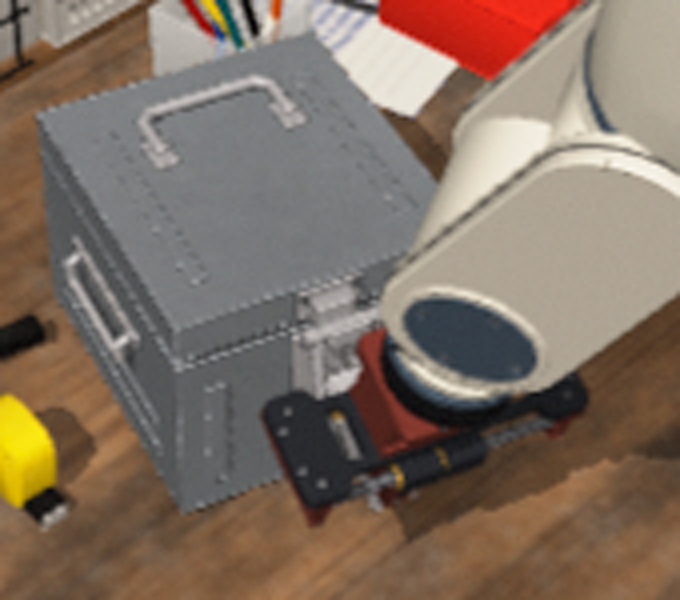

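```bash
python3 -m handwheel '[[[0,0,0],[1,7,3],0],[[-0.02,0,0],[1,-1,7],0],[[-0.02,0,0],[0,-3,8],0],[[-0.02,0,0],[0,-4,7.5],0],[[-0.02,0,0],[0,-5,7.5],0],[[-0.02,0,0],[0,-6,6],0],[[0,0,0],[0,-6,5],0],[[0,0,0],[0,0,0],0],[[0,0,0],[0,0,0],0],[[0,0,0],[0,0,0],0]]'
python3 see.py 16
```

```text
t: 25.2
ee_pos: [544.4, -13.0, 45.3]
orientation: [-1.743, 2.421, -0.27]
ft_force: [0.2, 1.4, 1.3]
width: 0.7
t 25.2 tcp case [-162.     0.5   45.3] world [544.4 -13.   45.3] F case [-0.2  1.4  1.3] w 0.7 q [-0.01  0.55  2.05 -0.18  0.33  2.04]
 tool axes in case [[-0.001, -0.973, 0.229], [-1.0, 0.004, 0.013], [-0.013, -0.229, -0.973]]
wrist loop_bar 0.91 [-130.8   -2.9  153.4]
wrist keeper 0.97 [-131.     0.9  155. ]
side loop_bar 0.52 [-131.2   -0.5  154.6]
side keeper 0.61 [-132.6    0.2  155.8]
side lever_tip 0.61 [-152.6   -3.1   27.7]
```

View pics/wrist16.png

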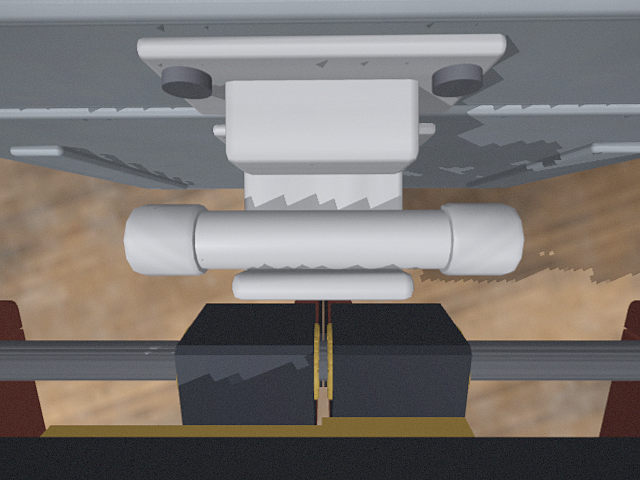

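View pics/crop16.png

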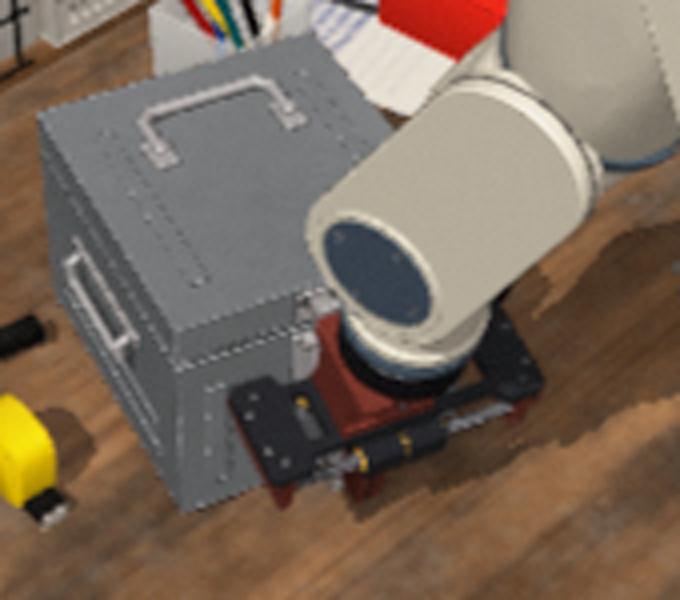

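```bash
python3 -m handwheel '[[[0,0,0],[0,-5,0],0],[[0,0,0],[0,-5,0],0],[[0,0,0],[0,5,0],0],[[0,0,0],[0,10,0],0],[[0,0,0],[0,15,0],0],[[0,0,0],[0,15,-15],0],[[0,0,0],[0,15,-30],0],[[0,0,0],[0,0,-40],0],[[0,0,0],[0,0,-40],0],[[0,0,0],[0,0,0],0]]'
python3 see.py 17
```

```text
t: 26.48
ee_pos: [458.8, 13.0, 155.0]
orientation: [-1.754, 2.434, -0.252]
ft_force: [0.6, 0.1, 0.3]
width: 0.2
t 26.48 tcp case [-251.4   -1.7  155. ] world [458.8  13.  155. ] F case [0.5 0.3 0.3] w 0.2 q [ 0.05  0.23  2.17 -0.13  0.54  2.05]
 tool axes in case [[-0.001, -0.978, 0.211], [-1.0, 0.003, 0.008], [-0.009, -0.211, -0.978]]
wrist loop_bar 0.88 [-132.    -3.1  152.7]
wrist keeper 0.63 [-130.4   -0.7  152.3]
wrist lever_tip 0.71 [-157.4   -5.4   30.4]
side loop_bar 0.68 [-108.7   -2.9  170.8]
side keeper 0.58 [-128.1    0.3  155.9]
side lever_tip 0.44 [-154.2   -0.9   31.7]
```

View pics/wrist17.png

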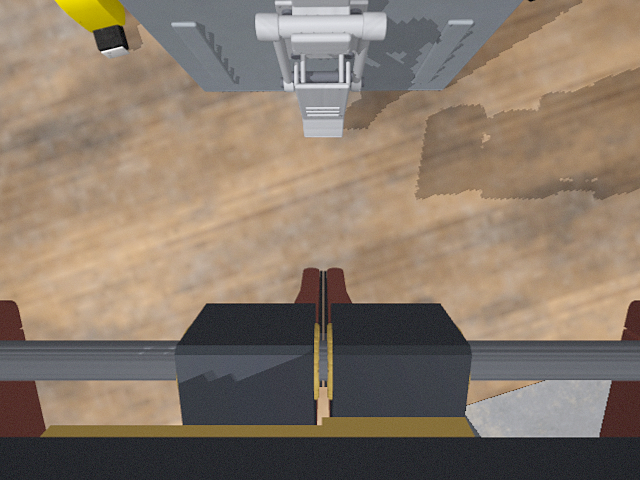

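View pics/crop17.png

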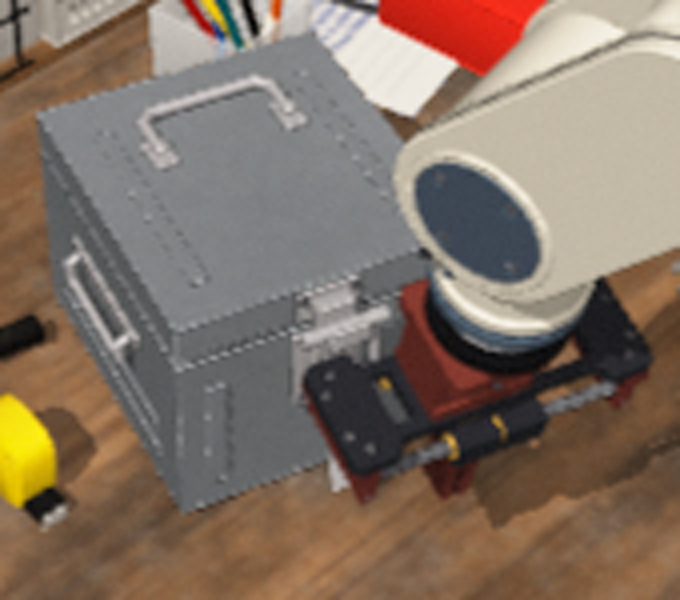

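```bash
python3 - <<'E'
from h import *
p=img("wrist")
for a in (0,.1,.2): print(a,proj(p,c2w(model((0,0,0,.009,a,0))['lever_tip']))[0].round(1))
print('bar clamped',proj(p,c2w([-132,0,153.5]))[0].round(1))
for n in ["pedal","tape_measure","torch","brush","hex_t"]:
    t=img("top") if n=="pedal" else t
    r=ctrl.spot_point(t,n); print(n,[(round(a["score"],2),w(t,a["position"]).round()) for a in r[:1]])
state()
E
```

```text
0 [319.9 132.7]
0.1 [319.9 142.4]
0.2 [319.9 151.6]
bar clamped [316.4  11.8]
pedal [(0.58, array([ 653., -246.,    2.]))]
tape_measure [(0.78, array([713., 119.,   3.]))]
torch [(0.44, array([818.,  77.,   1.]))]
brush [(0.59, array([471., 416.,  -1.]))]
hex_t [(0.71, array([ 605., -467.,    1.]))]
t 27.28 tcp case [-252.9   -2.6  149.3] world [457.2  12.5 149.3] F case [-0.6 -0.4 -0.6] w 0.3 q [ 0.05  0.24  2.17 -0.13  0.54  2.05]
 tool axes in case [[-0.002, -0.979, 0.202], [-1.0, 0.003, 0.005], [-0.005, -0.202, -0.979]]
```

```bash
python3 - <<'E'
from h import *
p=img("wrist"); im=p["pixels"][:,:,::-1].copy()
for a in (0,.1): 
  for z in proj(p,c2w(model((0,0,0,.009,a,0))['lever_tip'])): cv2.circle(im,tuple(int(v) for v in z),3,(0,0,255) if a==0 else (255,0,0),1)
for X,c in (([-133,-28,154],(0,255,0)),([-133,28,154],(0,255,0)),([-137,-15,107.5],(0,255,255))):
  z=proj(p,c2w(X))[0]; cv2.circle(im,tuple(int(v) for v in z),3,c,1)
cv2.imwrite('pics/fin.png',cv2.resize(im[:200,200:440],None,fx=3,fy=3))
E
```

```text
(no output)
```

View pics/fin.png

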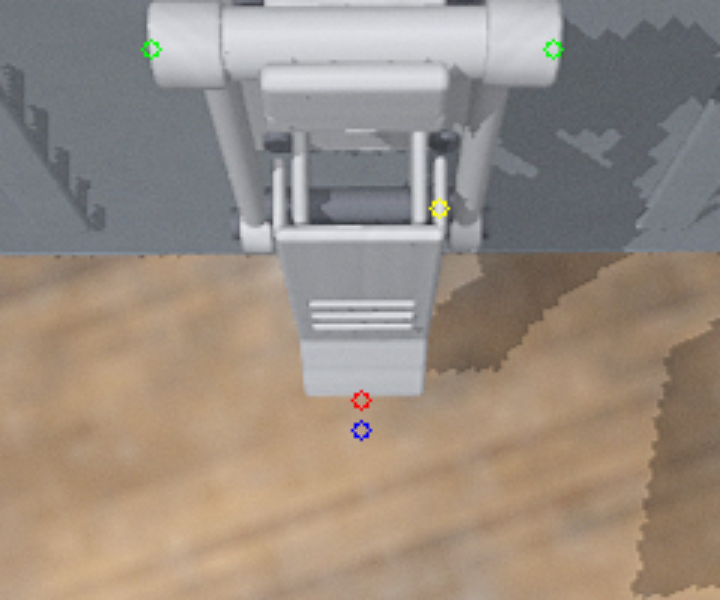

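The overlay shows the lever end at the predicted closed position (0 rad), and the bar ends at their predicted clamped places behind the hook's front lip. The robot is clear of everything, so I'm handing in.

```bash
python3 -c "
from workcell import ctrl
print(ctrl.get_obs()['ft_force'].round(1)); print(ctrl.close_job())"
```

```text
[-0.1  0.  -0.1]
the job is handed in; nothing more can be done
None
```

The case is closed and latched, and I handed the job in at about 27 s of the 58 s allowed; `close_job` gives no verdict.

I pushed the lid down past its catch, lifted the loop over the hook and let it seat (lever at about 1.2 rad). I then pushed the lever past centre until it snapped flat.

**Last checks**
- **Lever:** in the wrist picture the lever end lies on the position predicted for 0 rad, clearly apart from the one for 0.1 rad.
- **Crossbar:** it sits behind the hook's front lip, where it should be when clamped. The wrist camera put it within about 2 mm of the keeper.
- **Other things:** in the top view the pedal, tape measure, torch, brush and hex key are all within about 4 mm of where they started.
- **Contact:** the tool force reads about zero, and the robot touches nothing.

**What disagreed or is uncertain**
- **Crossbar, side camera:** its last detection put the crossbar about 20 mm off. The arm was partly in that view, and both the wrist reading and the overlay contradict it, so I discounted it.
- **Lid angle:** I could not measure it finely enough to confirm below 0.015 rad. I infer it is clamped from the flat lever and the keeper height of 152–156 mm.
- **Force on the lid:** closing it read 62 N at the wrist, below the 120 N limit. It came through the fingertips, not the gripper body.

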